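Get the otoscope case out from behind the bottles

ROBOT

A 6-joint arm with a two-finger parallel gripper is mounted at the origin on the work surface. World frame = base frame: x ahead of the robot, y to its left, z up, the work surface at z = 0. Lengths are in m, angles in degrees, forces in N, time in s.
With the tool pointing down it reaches from about 0.325 to 0.925 m from the base axis. Payload 3.1 kg.
Tool frame: the origin (TCP) lies midway between the tips of the shut fingers; the grasp point (between the pads) lies 19 mm behind it; z points along the fingers, y is the line along which they close (so a half turn about z gives the same grasp; the last joint's range is limited). The gripper opens to 85 mm and grips with 20 to 120 N. Pads are 22 mm wide; open, the fingers measure 114 mm over their backs; the gripper's body (76 mm by 85 mm) begins 54 mm behind the grasp point. The pads swing forward as they close: fully open they stand 13 mm farther back than shut.
Start: joints at [62.212, 12.427, 92.441, -0, 75.132, -6.429], TCP at [0.228, 0.582, 0.231] pointing down, gripper open.
Joint ranges: [-157.48, 157.48], [-44.54, 120.13], [17.64, 146.25], [-64.5, 244.5], [7.68, 150.69], [-147.95, 147.95]. Speed limits (degrees/s): [159.86, 159.86, 180, 180, 180, 180].

INTERFACE

Orientations are given as a 3x3 rotation matrix whose columns are the frame's x, y, z axes.
In Python, from station import get_obs, eyes, workorder gives the robot as it stands.
- The arm moves only by the tool jog_arm, never from a script. Its argument "moves" is a list that holds one entry, the list of rows, each a list of 7 numbers: the finger opening in m, from 0 to 0.0854, then the shift along the tool's x, y, z in m, then the turn, a rotation vector about the tool's x, y, z in degrees. A call has 1 to 5 rows; each row is the pose to reach, as a shift and turn from the pose commanded when the call began, along the tool's axes at that moment; what a row does not reach only later rows make up. A row lasts 1/8 s, in which the tool goes at most 62.5 mm and 10.7 degrees, less where a joint would pass 70% of its speed; a pose out of reach is approached as far as the arm can. A call with a gripper value outside its range is refused whole. The fingers move at their own pace and stop on an object; "force" is the grip in N (left out, the last holds). Time passes only in rows, so rows that repeat a pose let the fingers close. It gives the time, the measured TCP pose, the force, the opening and the grip force at its end, in the units of the state.
- get_obs(): the state, without advancing time (a new reading comes with each control period).
- eyes.read_camera(name): name is "scene" or "top" or "wrist"; returns (picture, depth): 400x640x3 uint8, blue, green, red; 400x640 float32, m along the optical axis (not along the pixel's ray), 0 where there is no reading.
- eyes.camera_model(name): a dict with "camera_matrix" (3x3 intrinsics, pixels), "k1" (the pictures are not rectified: a ray, as slopes to the right and down, at radius r is drawn at 1 + k1 r^2 times it, then the intrinsics apply), "R" (3x3) and "t" (3): a world point X has camera coordinates R X + t; the wrist camera has in their place "tool_from_camera" (4x4, takes a point from camera to tool coordinates, whose origin is the TCP and whose axes are the flange's). Camera axes: x right, y down, z forward; pixel columns grow to the right and rows downward; lengths in m; the calibration is good to about 2 mm. A picture is of the moment at which its call begins: read the wrist's pose just before it. camera_model takes no time and is no camera call.
- workorder.sign_off(): hands the job in; it is judged then, once.
Trained networks look in the newest picture that a camera, given by its name, has taken for a name from the list of things; names that differ only in an ending like _2 or _b are one class to them, and where a whole thing is asked for, a point or a joint stands for the part that bears it (a point fixed in the world has none). Each returns a list of dicts, best first, with "confidence" (0 to 1); they miss things now and then, are a little off and sometimes report something else, mostly with a low value. They report only what shows in the picture. A call takes as long as a camera call.
- eyes.masks_of(camera, query): "region" (400x640 bool, what is visible of it) and "at" ([column, row] in pixels, amid what is visible of it).
- eyes.spot_point(camera, query): "at" ([column, row] in pixels: a listed point, or the origin of a listed thing).
The state is a dict: "time_s": time; "qpos": joint angles; "qvel": joint speeds; "joint_torque": joint torques, N m; "tool_pos": TCP position; "tool_rot": TCP orientation; "ft_force": force on the tool from outside, world axes, zero at the start; "moment": the same for the moment, N m; "grip_width": finger opening in m; "grip_force": force on a finger pad.
Only numpy, scipy, OpenCV 4.12 (cv2) and the standard library are available. Lean on these libraries where they do the work, as an engineer would, in place of code of your own. Each camera call takes 0.05 s, during which the arm holds its last target. There are 200 camera calls.

TASK

The closed black instrument case is needed, but three containers (a tall bottle, a squat bottle and a wipes canister) stand close in front of it in the organiser. First stand all three on the rubber mat; then lift the case out and lay it flat, right way up and lengthwise in the steel tray; then put each of the three back on the very spot where it stood at the start. Do not knock any of them over, and leave the pump bottle and the steel cup alone.

Things in the scene. Friction and masses are not known exactly. Their poses are not given: they have to be found in the camera images.
- organiser: White bench organiser, fixed shallow tray 210 (x, away from the robot) x 256 (y) mm. Origin: centre of underside. Floor 8 mm, lips to 22 mm above the bench; thin steel rail round its back, top 45 mm, at x = +103 mm. The three containers stand in a row along y at x about -45 mm (pitch 76 mm, any order); the case lies parallel behind them, x about +35 mm, some 15 mm from them.
- mat: Dark rubber bench mat, fixed, flat, 270 (its x) x 120 (its y) x 4 mm thick. Origin at the centre of its underside. Its long axis x points roughly away from the robot. It lies to the left or to the right of the organiser and is empty at the start: the side area for the three containers.
- tray: Stainless steel instrument tray, fixed, on the other side of the organiser from the mat, empty. 234 (its x, the long way, roughly away from the robot) x 118 mm outside, 226 x 110 mm inside; floor 3 mm, rim 17 mm above the bench (rim lip reaches 6 mm outward all round). Origin at the centre of its underside.
- case: Closed black plastic otoscope case, loose, 56 (its x) x 190 (its y) x 44 mm high, straight parallel sides with 5 mm rounded edges, about 0.35 kg. Origin at the centre of its underside, z up. Its y axis is the long one. It is gripped across its 56 mm width.
- tall_bottle: Tall white round bottle with a ribbed grey screw cap, loose. 180 mm high, body 56 mm across up to 118 mm, then sloping in; cap 32 mm across from 152 to 180 mm above its foot; neck 28 mm across from 142 to 152 mm. About 0.3 kg. Origin at the centre of its underside, z up. The cap does not come off: it may be lifted by it.
- canister: White cylindrical wipes canister with a grey flat lid, loose. 150 mm high, 60 mm across; lid 58 mm across from 124 to 150 mm. About 0.35 kg. Origin at the centre of its underside, z up. The lid stays on: it may be lifted by it.
- squat_bottle: Squat brown round bottle with a ribbed white screw cap, loose. 118 mm high, body 58 mm across up to 64 mm, then sloping in; neck 34 mm across from 82 to 92 mm; cap 40 mm across from 92 to 118 mm above its foot. About 0.25 kg. Origin at the centre of its underside, z up. The cap does not come off: it may be lifted by it.
- pump_bottle: Clear hand-gel bottle with a white pump, loose, not to be disturbed. Body 52 mm across, 143 mm high, nozzle reaching 40 mm from its axis. Stands between the robot and the organiser. Origin at the centre of its underside.
- steel_cup: Small steel cup, loose, not to be disturbed, 60 mm across its mouth, 34 mm high. Stands in front of the organiser, beside the pump bottle. Origin at the centre of its underside.

How it is judged (in metres and radians):
On the way, in this order (a step that is already met when the one before it is completed fails the run):
1. all three containers stand on the mat, let go, the case still in its place (x of tall_bottle in the frame of mat between -0.13 and 0.13 m and y of tall_bottle in the frame of mat between -0.06 and 0.06 m and z of each of tall_bottle, canister, squat_bottle in the frame of mat below 0.01 m and angle between each of tall_bottle, canister, squat_bottle's own z axis and vertical below 0.1 rad and x of canister in the frame of mat between -0.13 and 0.13 m and y of canister in the frame of mat between -0.06 and 0.06 m and x of squat_bottle in the frame of mat between -0.13 and 0.13 m and y of squat_bottle in the frame of mat between -0.06 and 0.06 m and contact force between each of tall_bottle, canister, squat_bottle and the fingers below 0.3 N and linear speed of each of tall_bottle, canister, squat_bottle below 0.02 m/s and distance of case from where it was at the start of the episode below 0.04 m), for 0.2 s.
2. the case lies flat and lengthwise in the tray, let go, the three still standing on the mat (x of tall_bottle in the frame of mat between -0.13 and 0.13 m and y of tall_bottle in the frame of mat between -0.06 and 0.06 m and z of each of tall_bottle, canister, squat_bottle in the frame of mat below 0.01 m and angle between each of tall_bottle, canister, squat_bottle's own z axis and vertical below 0.1 rad and x of canister in the frame of mat between -0.13 and 0.13 m and y of canister in the frame of mat between -0.06 and 0.06 m and x of squat_bottle in the frame of mat between -0.13 and 0.13 m and y of squat_bottle in the frame of mat between -0.06 and 0.06 m and x of case in the frame of tray between -0.03 and 0.03 m and y of case in the frame of tray between -0.035 and 0.035 m and z of case in the frame of tray below 0.008 m and angle between case's own z axis and vertical below 0.08 rad and angle between the y axis of case and the x axis of tray, either way round below 0.3 rad and contact force between case and the fingers below 0.3 N and linear speed of case below 0.02 m/s), for 0.2 s.
At the end, for the whole second after the job is handed in: Each of the three containers stands upright within 15 mm of where it stood at the start, the case lies flat, right way up and lengthwise (within 0.3 rad) inside the tray on its floor, all released and at rest (distance of each of tall_bottle, canister, squat_bottle from where it was at the start of the episode below 0.015 m and angle between each of tall_bottle, canister, squat_bottle's own z axis and vertical below 0.1 rad and x of case in the frame of tray between -0.03 and 0.03 m and y of case in the frame of tray between -0.035 and 0.035 m and z of case in the frame of tray below 0.008 m and angle between case's own z axis and vertical below 0.08 rad and angle between the y axis of case and the x axis of tray, either way round below 0.3 rad and linear speed of each of tall_bottle, canister, squat_bottle, case below 0.02 m/s and contact force between each of tall_bottle, canister, squat_bottle, case and the fingers below 0.3 N); the robot touches nothing.
It fails at once if a container is knocked over (angle between any of tall_bottle, canister, squat_bottle's own z axis and vertical above 0.6 rad).
It fails at once if the pump bottle or the steel cup is disturbed (moved more than 20 mm) (distance of any of pump_bottle, steel_cup from where it was at the start of the episode above 0.02 m).
It also fails if it takes over 141 s, if anything falls off the work surface, if the arm or the gripper's body presses on something with over 40 N, if the wrist force passes 120 N, or if a joint passes its speed limit or range.

## Working session

There is one attempt and no reset: what is moved stays moved. The work goes in short steps, Python scripts to look and compute and a tool call to move; the robot and the scene stay as the last step left them, time stands still between calls to the robot, and variables do not carry over. Pictures are saved under pics/ and viewed, at most 14 in all, crops included, and the job is handed in when it is done.

Besides the shell and the picture viewer there is one more tool, called after ">>>" as name(argument=value, ...), one argument or row to a line, values as JSON. jog_arm: Moves the arm, as the interface text tells. Its arguments: {"type":"object","properties":{"moves":{"type":"array"},"force":{"type":"number"}},"required":["moves"]}

```bash
ls; mkdir -p pics; cat > h.py <<'E'
import numpy as np, cv2
from station import get_obs, eyes, workorder
def cam(name):
    m=eyes.camera_model(name); K=np.array(m["camera_matrix"]); 
    if "R" in m: R=np.array(m["R"]);t=np.array(m["t"])
    else:
        o=get_obs(); T=np.array(m["tool_from_camera"]); W=np.eye(4); W[:3,:3]=np.array(o["tool_rot"]); W[:3,3]=o["tool_pos"]
        C=np.linalg.inv(W@T); R=C[:3,:3]; t=C[:3,3]
    return K,m["k1"],R,t
def rays(K,k1,uv):
    uv=np.asarray(uv,float).reshape(-1,2)
    d=np.c_[(uv[:,0]-K[0,2])/K[0,0],(uv[:,1]-K[1,2])/K[1,1]]; s=d.copy()
    for _ in range(8): s=d/(1+k1*(s**2).sum(1,keepdims=True))
    return np.c_[s,np.ones(len(s))]
def cloud(c,depth,uv):
    K,k1,R,t=c; uv=np.asarray(uv).reshape(-1,2).astype(int); z=depth[uv[:,1],uv[:,0]]; ok=z>0
    P=rays(K,k1,uv[ok])*z[ok,None]; return (P-t)@R
def onplane(c,uv,z):
    K,k1,R,t=c; d=rays(K,k1,uv)@R; o=-R.T@t; return o+d*((z-o[2])/d[:,2])[:,None]
E
cat > a.py <<'E'
from h import *
o=get_obs(); print(o["time_s"],o["tool_pos"],np.round(o["tool_rot"],3).tolist())
for n in ["scene","top"]:
    c=cam(n); im,d=eyes.read_camera(n); cv2.imwrite(f"pics/{n}0.png",im); print(n,"campos",np.round(-c[2].T@c[3],3))
    for q in "organiser mat tray case tall_bottle canister squat_bottle pump_bottle steel_cup".split():
        for r in eyes.masks_of(n,q)[:2]:
            if r["confidence"]<.3: continue
            v,u=np.nonzero(r["region"]); P=cloud(c,d,np.c_[u,v])
            if len(P)<10: continue
            zt=np.percentile(P[:,2],95); T=P[P[:,2]>zt-.008]
            rect=cv2.minAreaRect(T[:,:2].astype(np.float32)*1000)
            print(q,round(r["confidence"],2),np.round(r["at"]),"zt",round(zt,3),"mid",np.round(np.median(P,0),3),"toprect",np.round(rect[0]),np.round(rect[1]),round(rect[2],1))
E
python3 a.py
```

```text
pics
0.0 [0.22723017 0.58132569 0.22996391] [[-0.931, 0.364, -0.001], [0.364, 0.931, -0.002], [0.0, -0.002, -1.0]]
scene campos [ 1.145 -0.154  0.628]
organiser 0.56 [295. 200.] zt 0.186 mid [ 0.603 -0.038  0.108] toprect [587. -34.] [31. 31.] 61.9
mat 0.8 [441. 188.] zt 0.004 mid [0.554 0.351 0.002] toprect [537. 353.] [272. 124.] 8.4
tray 0.68 [152. 240.] zt 0.016 mid [ 0.508 -0.357  0.003] toprect [ 495. -353.] [248. 130.] 3.4
case 0.6 [304. 253.] zt 0.052 mid [ 0.687 -0.052  0.05 ] toprect [671. -48.] [190.  58.] 86.8
tall_bottle 0.8 [295. 204.] zt 0.186 mid [ 0.603 -0.038  0.107] toprect [587. -34.] [31. 31.] 61.9
canister 0.63 [328. 198.] zt 0.157 mid [0.614 0.03  0.112] toprect [592.  37.] [55. 59.] 70.8
squat_bottle 0.81 [263. 223.] zt 0.125 mid [ 0.6   -0.113  0.078] toprect [ 583. -111.] [40. 40.] 26.1
pump_bottle 0.78 [304. 161.] zt 0.141 mid [0.446 0.023 0.096] toprect [424.  29.] [19. 45.] 42.7
pump_bottle 0.44 [349. 167.] zt 0.033 mid [0.421 0.147 0.021] toprect [506. 118.] [ 55. 207.] 71.6
top campos [ 0.395 -0.     1.207]
organiser 0.82 [345. 183.] zt 0.041 mid [ 0.62
[... 418 characters left out ...]
29. 31.] 1.6
tall_bottle 0.45 [462. 234.] zt 0.018 mid [ 0.491 -0.356  0.004] toprect [ 494. -353.] [243. 133.] 3.2
canister 0.85 [317. 191.] zt 0.161 mid [0.579 0.035 0.157] toprect [589.  37.] [56. 55.] 24.9
canister 0.39 [460. 236.] zt 0.018 mid [ 0.491 -0.357  0.004] toprect [ 493. -353.] [244. 133.] 3.7
squat_bottle 0.92 [373. 198.] zt 0.128 mid [ 0.57  -0.108  0.088] toprect [ 578. -112.] [39. 37.] 43.8
pump_bottle 0.67 [325. 257.] zt 0.144 mid [0.426 0.02  0.103] toprect [424.  29.] [20. 43.] 26.6
pump_bottle 0.45 [316. 192.] zt 0.161 mid [0.579 0.035 0.157] toprect [589.  37.] [56. 55.] 24.9
steel_cup 0.82 [278. 255.] zt 0.035 mid [0.431 0.144 0.007] toprect [432. 140.] [55. 56.] 0.0
```

View pics/top0.png

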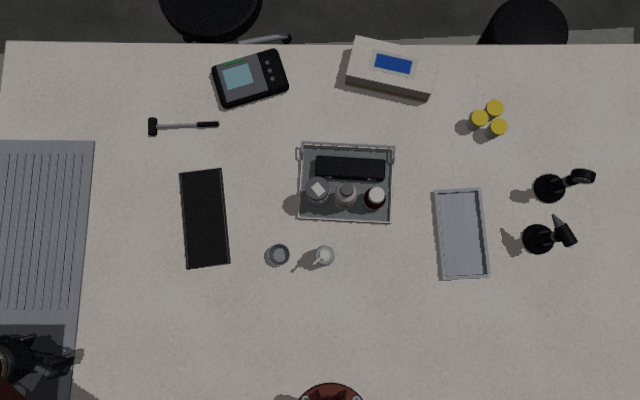

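View pics/scene0.png

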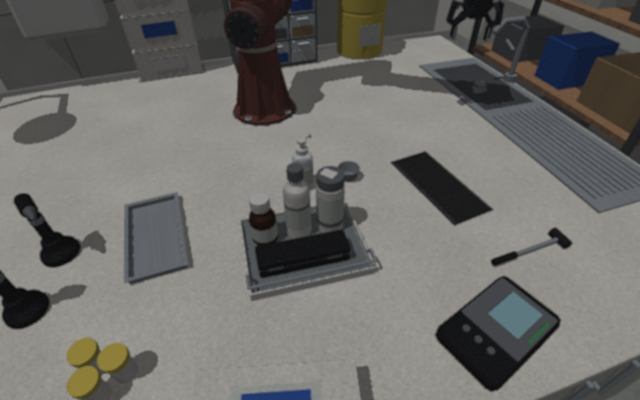

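The top view shows the mat on the left (205,218), the organiser in the middle (347,183) with canister, tall bottle and squat bottle from left to right, and the case behind them (350,169). The tray is on the right (460,233), the cup at (278,255) and the pump bottle at (325,257). The scene view agrees with this.

My plan is to move the canister, then the tall bottle, then the squat bottle. The fingers close along the organiser's x axis.

>>> jog_arm(
  moves=[
    [[0.085,-0.245,-0.171,-0.04,0,0,0],[0.085,-0.245,-0.171,-0.04,0,0,0],[0.085,-0.245,-0.171,-0.04,0,0,0],[0.085,-0.245,-0.171,-0.04,0,0,0],[0.085,-0.245,-0.171,-0.04,0,0,0]],
  ],
  force=40,
)

```text
time_s: 1.62
tool_pos: [0.3946, 0.3317, 0.272]
tool_rot: [[-0.931, 0.365, 0.001], [0.365, 0.931, 0.0], [-0.001, 0.001, -1.0]]
ft_force: [-0.1, 0.2, 0.2]
grip_width: 0.0849
grip_force: 0.0
```

>>> jog_arm(
  moves=[
    [[0.085,-0.245,-0.171,0,0,0,0],[0.085,-0.245,-0.171,0,0,0,0],[0.085,-0.245,-0.171,0,0,0,0],[0.085,-0.245,-0.171,0,0,0,0],[0.085,-0.245,-0.171,0,0,0,0]],
  ],
)

```text
time_s: 2.25
tool_pos: [0.5606, 0.0828, 0.2716]
tool_rot: [[-0.931, 0.366, 0.001], [0.366, 0.931, -0.0], [-0.001, 0.0, -1.0]]
ft_force: [0.4, 0.6, 0.6]
grip_width: 0.0848
grip_force: 0.0
```

>>> jog_arm(
  moves=[
    [[0.085,-0.046,-0.032,0,0,0,10],[0.085,-0.046,-0.032,0,0,0,20],[0.085,-0.046,-0.032,0,0,0,30],[0.085,-0.046,-0.032,0,0,0,40],[0.085,-0.046,-0.032,0,0,0,50]],
  ],
)

```text
time_s: 2.88
tool_pos: [0.5906, 0.0384, 0.2713]
tool_rot: [[-0.314, 0.949, -0.0], [0.949, 0.314, 0.0], [0.0, -0.0, -1.0]]
ft_force: [0.8, 0.3, -0.2]
grip_width: 0.0851
grip_force: 0.0
```

>>> jog_arm(
  moves=[
    [[0.085,0,0,0,0,0,10],[0.085,0,0,0,0,0,20],[0.085,0,0,0,0,0,22],[0.085,0,0,0,0,0,22],[0.085,0,0,0,0,0,22]],
  ],
)

```text
time_s: 3.5
tool_pos: [0.5906, 0.0386, 0.2713]
tool_rot: [[0.057, 0.998, 0.0], [0.998, -0.057, -0.0], [-0.0, 0.0, -1.0]]
ft_force: [-0.2, -0.6, -0.3]
grip_width: 0.0849
grip_force: 0.0
```

```bash
cat > b.py <<'E'
from h import *
import sys
o=get_obs(); print(o["time_s"],o["tool_pos"])
n=sys.argv[1]; c=cam(n); im,d=eyes.read_camera(n); cv2.imwrite("pics/"+sys.argv[2],im)
for q in sys.argv[3:]:
    for r in eyes.masks_of(n,q)[:1]:
        v,u=np.nonzero(r["region"]); P=cloud(c,d,np.c_[u,v])
        if len(P)<10: continue
        zt=np.percentile(P[:,2],95); T=P[abs(P[:,2]-zt)<.006]
        rect=cv2.minAreaRect(T[:,:2].astype(np.float32)*1000)
        print(q,round(r["confidence"],2),np.round(r["at"]),"zt",round(zt,3),"toprect",np.round(rect[0]),np.round(rect[1]),round(rect[2],1))
E
python3 b.py wrist w1.png canister tall_bottle squat_bottle case
```

```text
3.5 [0.59058337 0.03856399 0.27131211]
canister 0.74 [315. 190.] zt 0.16 toprect [589.  38.] [56. 57.] 0.3
tall_bottle 0.71 [315. 249.] zt 0.189 toprect [582. -33.] [32. 30.] 86.3
squat_bottle 0.65 [318. 301.] zt 0.127 toprect [ 580. -111.] [39. 38.] 87.6
case 0.89 [375. 221.] zt 0.054 toprect [667. -47.] [190.  56.] 86.7
```

View pics/w1.png

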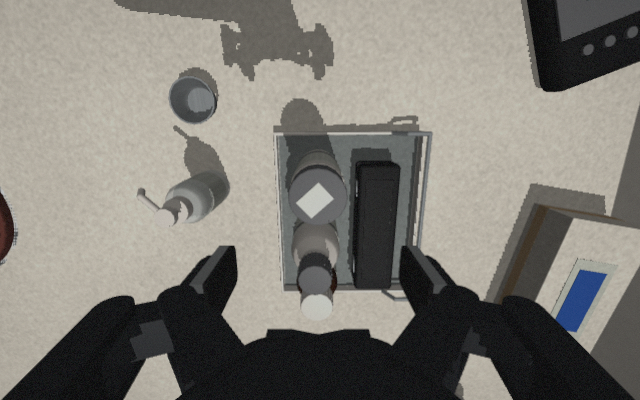

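The wrist view shows the canister at (315,195), the tall bottle at (315,260), the squat bottle at (317,305) and the case at (377,225). The positions match the first measurement. Next I descend and grip the canister.

>>> jog_arm(
  moves=[
    [[0.085,-0.001,-0.001,0.05,0,0,0],[0.085,-0.001,-0.001,0.1,0,0,0],[0.085,-0.001,-0.001,0.13,0,0,0],[0.085,-0.001,-0.001,0.143,0,0,0],[0.085,-0.001,-0.001,0.143,0,0,0]],
  ],
)

```text
time_s: 4.38
tool_pos: [0.5893, 0.0376, 0.1278]
tool_rot: [[0.059, 0.998, -0.001], [0.998, -0.059, 0.0], [-0.0, -0.001, -1.0]]
ft_force: [-0.0, 0.3, 0.3]
grip_width: 0.0851
grip_force: 0.0
```

>>> jog_arm(
  moves=[
    [[0.05,0,0,0,0,0,0],[0.05,0,0,0,0,0,0],[0.05,0,0,0,0,0,0],[0.05,0,0,0,0,0,0],[0.05,0,0,0,0,0,0]],
  ],
  force=40,
)

```text
time_s: 5.0
tool_pos: [0.591, 0.0376, 0.1308]
tool_rot: [[0.059, 0.998, 0.004], [0.998, -0.059, -0.0], [-0.0, 0.004, -1.0]]
ft_force: [-1.1, 0.5, 5.9]
grip_width: 0.057
grip_force: 43.6
```

>>> jog_arm(
  moves=[
    [[0.05,0,0,0,0,0,0],[0.05,0,0,-0.01,0,0,0],[0.05,0,0,-0.03,0,0,0],[0.05,0,0,-0.05,0,0,0],[0.05,0,0,-0.07,0,0,0]],
  ],
)

```text
time_s: 5.62
tool_pos: [0.5898, 0.0376, 0.2002]
tool_rot: [[0.059, 0.998, 0.001], [0.998, -0.059, -0.0], [0.0, 0.001, -1.0]]
ft_force: [0.1, 1.1, -3.2]
grip_width: 0.0571
grip_force: 43.5
```

>>> jog_arm(
  moves=[
    [[0.05,0.04,0.003,0,0,0,0],[0.05,0.09,0.007,0,0,0,0],[0.05,0.14,0.011,0,0,0,0],[0.05,0.19,0.015,0,0,0,0],[0.05,0.24,0.019,0,0,0,0]],
  ],
)

```text
time_s: 6.25
tool_pos: [0.623, 0.2777, 0.1997]
tool_rot: [[0.059, 0.998, 0.001], [0.998, -0.059, 0.0], [0.0, 0.001, -1.0]]
ft_force: [-0.2, -0.1, -3.8]
grip_width: 0.0567
grip_force: 43.6
```

>>> jog_arm(
  moves=[
    [[0.05,0.05,0.004,0,0,0,0],[0.05,0.08,0.006,0,0,0,0],[0.05,0.091,0.007,0,0,0,0],[0.05,0.091,0.007,0,0,0,0],[0.05,0.091,0.007,0.02,0,0,0]],
  ],
)

```text
time_s: 6.88
tool_pos: [0.6369, 0.3658, 0.1808]
tool_rot: [[0.06, 0.998, 0.005], [0.998, -0.06, 0.002], [0.002, 0.005, -1.0]]
ft_force: [0.4, 0.2, -3.4]
grip_width: 0.0568
grip_force: 43.9
```

>>> jog_arm(
  moves=[
    [[0.05,0,0,0.02,0,0,0],[0.05,0,0,0.037,0,0,0],[0.05,0,0,0.046,0,0,0],[0.05,0,0,0.052,0,0,0],[0.05,0,0,0.052,0,0,0]],
  ],
)

```text
time_s: 7.5
tool_pos: [0.6356, 0.3669, 0.1272]
tool_rot: [[0.058, 0.998, 0.002], [0.998, -0.058, 0.001], [0.001, 0.002, -1.0]]
ft_force: [0.5, 0.2, -3.0]
grip_width: 0.0564
grip_force: 43.8
```

>>> jog_arm(
  moves=[
    [[0.05,0,0,0.0015,0,0,0],[0.065,0,0,0.0015,0,0,0],[0.085,0,0,0.0015,0,0,0],[0.085,0,0,0.0015,0,0,0],[0.085,0,0,0.0015,0,0,0]],
  ],
)

```text
time_s: 8.12
tool_pos: [0.635, 0.3665, 0.1248]
tool_rot: [[0.059, 0.998, 0.0], [0.998, -0.059, 0.0], [0.0, 0.0, -1.0]]
ft_force: [-0.1, 0.2, 0.8]
grip_width: 0.0847
grip_force: 0.0
```

>>> jog_arm(
  moves=[
    [[0.085,0,0,-0.03,0,0,0],[0.085,0,0,-0.08,0,0,0],[0.085,0,0,-0.12,0,0,0],[0.085,-0.05,-0.004,-0.12,0,0,0],[0.085,-0.103,-0.009,-0.12,0,0,0]],
  ],
)

```text
time_s: 8.75
tool_pos: [0.6202, 0.2639, 0.2461]
tool_rot: [[0.057, 0.998, 0.003], [0.998, -0.057, 0.0], [0.001, 0.003, -1.0]]
ft_force: [0.1, -0.8, 0.3]
grip_width: 0.0846
grip_force: 0.0
```

>>> jog_arm(
  moves=[
    [[0.085,-0.06,-0.004,0,0,0,0],[0.085,-0.12,-0.008,0,0,0,0],[0.085,-0.18,-0.012,0,0,0,0],[0.085,-0.24,-0.016,0,0,0,0],[0.085,-0.3,-0.02,0,0,0,0]],
  ],
)

```text
time_s: 9.38
tool_pos: [0.5819, -0.0359, 0.2451]
tool_rot: [[0.058, 0.998, 0.001], [0.998, -0.058, -0.0], [-0.0, 0.001, -1.0]]
ft_force: [1.1, -0.3, 0.3]
grip_width: 0.085
grip_force: 0.0
```

>>> jog_arm(
  moves=[
    [[0.085,0,0,0,0,0,0],[0.085,0,0,0,0,0,0]],
  ],
)

```text
time_s: 9.62
tool_pos: [0.5823, -0.034, 0.2449]
tool_rot: [[0.059, 0.998, 0.0], [0.998, -0.059, 0.001], [0.001, 0.0, -1.0]]
ft_force: [-0.5, 0.4, -0.2]
grip_width: 0.0851
grip_force: 0.0
```

```bash
python3 b.py top t2.png canister mat; python3 b.py wrist w2.png tall_bottle squat_bottle
```

```text
9.625 [ 0.58234217 -0.03395863  0.24486625]
canister 0.74 [190. 174.] zt 0.157 toprect [634. 365.] [56. 57.] 49.5
mat 0.72 [208. 224.] zt 0.008 toprect [533. 351.] [269. 120.] 7.7
9.775 [ 0.58245798 -0.03261358  0.2447456 ]
tall_bottle 0.68 [316. 192.] zt 0.189 toprect [582. -34.] [31. 31.] 26.2
```

>>> jog_arm(
  moves=[
    [[0.085,0,0,0.04,0,0,0],[0.085,0,0,0.075,0,0,0],[0.085,0,0,0.088,0,0,0],[0.085,0,0,0.088,0,0,0],[0.05,0,0,0.088,0,0,0]],
  ],
)

```text
time_s: 10.55
tool_pos: [0.5837, -0.0341, 0.1587]
tool_rot: [[0.058, 0.998, 0.003], [0.998, -0.058, -0.001], [-0.0, 0.003, -1.0]]
ft_force: [-0.8, 0.4, 0.1]
grip_width: 0.0695
grip_force: 0.0
```

>>> jog_arm(
  moves=[
    [[0.024,0,0,0,0,0,0],[0.024,0,0,0,0,0,0],[0.024,0,0,0,0,0,0],[0.024,0,0,0,0,0,0],[0.024,0,0,0,0,0,0]],
  ],
)

```text
time_s: 11.18
tool_pos: [0.5833, -0.0343, 0.1582]
tool_rot: [[0.059, 0.998, 0.002], [0.998, -0.059, -0.0], [-0.0, 0.002, -1.0]]
ft_force: [-0.8, 1.0, 6.1]
grip_width: 0.031
grip_force: 40.4
```

>>> jog_arm(
  moves=[
    [[0.024,0,0,0,0,0,0],[0.024,0,0,-0.01,0,0,0],[0.024,0,0,-0.03,0,0,0],[0.024,0,0,-0.05,0,0,0],[0.024,0,0,-0.07,0,0,0]],
  ],
)

```text
time_s: 11.8
tool_pos: [0.5826, -0.0341, 0.2287]
tool_rot: [[0.059, 0.998, 0.001], [0.998, -0.059, -0.0], [-0.0, 0.001, -1.0]]
ft_force: [0.3, 0.2, -2.7]
grip_width: 0.0309
grip_force: 40.0
```

>>> jog_arm(
  moves=[
    [[0.024,0.04,-0.007,0,0,0,0],[0.024,0.09,-0.016,0,0,0,0],[0.024,0.14,-0.025,0,0,0,0],[0.024,0.19,-0.034,0,0,0,0],[0.024,0.24,-0.044,0,0,0,0]],
  ],
)

```text
time_s: 12.42
tool_pos: [0.5525, 0.2097, 0.2284]
tool_rot: [[0.059, 0.998, 0.002], [0.998, -0.059, 0.0], [0.0, 0.002, -1.0]]
ft_force: [0.5, 0.1, -3.5]
grip_width: 0.0306
grip_force: 40.1
```

>>> jog_arm(
  moves=[
    [[0.024,0.05,-0.009,0,0,0,0],[0.024,0.1,-0.018,0,0,0,0],[0.024,0.13,-0.023,0,0,0,0],[0.024,0.142,-0.026,0,0,0,0],[0.024,0.142,-0.026,0.02,0,0,0]],
  ],
)

```text
time_s: 13.05
tool_pos: [0.5366, 0.3523, 0.2092]
tool_rot: [[0.058, 0.998, 0.006], [0.998, -0.058, 0.002], [0.002, 0.005, -1.0]]
ft_force: [1.3, -0.8, -3.4]
grip_width: 0.0311
grip_force: 40.1
```

>>> jog_arm(
  moves=[
    [[0.024,0,0,0.02,0,0,0],[0.024,0,0,0.037,0,0,0],[0.024,0,0,0.047,0,0,0],[0.024,0,0,0.053,0,0,0],[0.024,0,0,0.054,0,0,0]],
  ],
)

```text
time_s: 13.68
tool_pos: [0.5354, 0.3518, 0.1542]
tool_rot: [[0.059, 0.998, 0.001], [0.998, -0.059, 0.001], [0.001, 0.001, -1.0]]
ft_force: [-1.9, -0.7, 4.1]
grip_width: 0.031
grip_force: 40.7
```

>>> jog_arm(
  moves=[
    [[0.045,0,0,0,0,0,0],[0.07,0,0,0,0,0,0],[0.07,0,0,0,0,0,0],[0.07,0,0,-0.03,0,0,0],[0.07,0,0,-0.08,0,0,0]],
  ],
)

```text
time_s: 14.3
tool_pos: [0.5332, 0.3505, 0.2306]
tool_rot: [[0.059, 0.998, -0.005], [0.998, -0.059, -0.003], [-0.003, -0.005, -1.0]]
ft_force: [1.0, 0.4, 0.3]
grip_width: 0.0701
grip_force: 0.0
```

>>> jog_arm(
  moves=[
    [[0.085,-0.05,0.008,0,0,0,0],[0.085,-0.11,0.017,0,0,0,0],[0.085,-0.17,0.027,0,0,0,0],[0.085,-0.23,0.036,0,0,0,0],[0.085,-0.28,0.044,0,0,0,0]],
  ],
)

```text
time_s: 14.92
tool_pos: [0.5624, 0.067, 0.2331]
tool_rot: [[0.059, 0.998, 0.001], [0.998, -0.059, -0.0], [-0.0, 0.001, -1.0]]
ft_force: [-0.2, 0.4, -0.1]
grip_width: 0.0852
grip_force: 0.0
```

>>> jog_arm(
  moves=[
    [[0.085,-0.05,0.008,0,0,0,0],[0.085,-0.11,0.017,0,0,0,0],[0.085,-0.16,0.025,0,0,0,0],[0.085,-0.179,0.028,0.03,0,0,0],[0.085,-0.179,0.028,0.05,0,0,0]],
  ],
)

```text
time_s: 15.55
tool_pos: [0.5794, -0.1124, 0.1816]
tool_rot: [[0.061, 0.998, -0.001], [0.998, -0.061, 0.0], [0.0, -0.001, -1.0]]
ft_force: [-0.8, 0.9, -0.9]
grip_width: 0.0847
grip_force: 0.0
```

```bash
python3 b.py wrist w3.png squat_bottle;  python3 b.py top t3.png tall_bottle canister
```

```text
15.55 [ 0.5793584  -0.11240754  0.18155137]
squat_bottle 0.91 [317. 196.] zt 0.127 toprect [ 580. -110.] [38. 39.] 39.0
15.65 [ 0.57724949 -0.10973336  0.17911418]
tall_bottle 0.85 [192. 212.] zt 0.185 toprect [535. 349.] [31. 30.] 41.2
canister 0.63 [190. 174.] zt 0.156 toprect [633. 365.] [53. 58.] 19.4
```

>>> jog_arm(
  moves=[
    [[0.085,0,0.001,0.04,0,0,0],[0.085,0,0.001,0.075,0,0,0],[0.085,0,0.001,0.086,0,0,0],[0.085,0,0.001,0.086,0,0,0],[0.055,0,0.001,0.086,0,0,0]],
  ],
)

```text
time_s: 16.42
tool_pos: [0.5825, -0.1113, 0.099]
tool_rot: [[0.058, 0.998, 0.004], [0.998, -0.058, -0.001], [-0.001, 0.004, -1.0]]
ft_force: [-0.2, 0.9, -0.9]
grip_width: 0.0695
grip_force: 0.0
```

>>> jog_arm(
  moves=[
    [[0.032,0,0,0,0,0,0],[0.032,0,0,0,0,0,0],[0.032,0,0,0,0,0,0],[0.032,0,0,0,0,0,0],[0.032,0,0,0,0,0,0]],
  ],
)

```text
time_s: 17.05
tool_pos: [0.5816, -0.1115, 0.0984]
tool_rot: [[0.059, 0.998, 0.002], [0.998, -0.059, -0.001], [-0.001, 0.002, -1.0]]
ft_force: [-1.8, -0.2, 6.6]
grip_width: 0.0387
grip_force: 40.1
```

>>> jog_arm(
  moves=[
    [[0.032,0,0,0,0,0,0],[0.032,0,0,-0.01,0,0,0],[0.032,0,0,-0.03,0,0,0],[0.032,0,0,-0.05,0,0,0],[0.032,0,0,-0.07,0,0,0]],
  ],
)

```text
time_s: 17.68
tool_pos: [0.5812, -0.1112, 0.1688]
tool_rot: [[0.059, 0.998, 0.001], [0.998, -0.059, -0.0], [-0.0, 0.001, -1.0]]
ft_force: [-0.3, -0.2, -2.8]
grip_width: 0.0388
grip_force: 40.6
```

>>> jog_arm(
  moves=[
    [[0.032,0.04,-0.016,0,0,0,0],[0.032,0.09,-0.035,0,0,0,0],[0.032,0.14,-0.054,0,0,0,0],[0.032,0.19,-0.074,0,0,0,0],[0.032,0.24,-0.093,0,0,0,0]],
  ],
)

```text
time_s: 18.3
tool_pos: [0.5019, 0.1355, 0.1684]
tool_rot: [[0.059, 0.998, 0.002], [0.998, -0.059, 0.0], [0.001, 0.002, -1.0]]
ft_force: [-0.4, 0.4, -2.3]
grip_width: 0.0384
grip_force: 40.7
```

>>> jog_arm(
  moves=[
    [[0.032,0.05,-0.019,0,0,0,0],[0.032,0.1,-0.039,0,0,0,0],[0.032,0.15,-0.058,0,0,0,0],[0.032,0.19,-0.074,0,0,0,0],[0.032,0.2,-0.078,0,0,0,0]],
  ],
)

```text
time_s: 18.92
tool_pos: [0.4352, 0.3407, 0.1682]
tool_rot: [[0.055, 0.998, 0.001], [0.998, -0.055, 0.001], [0.001, 0.001, -1.0]]
ft_force: [-0.7, -1.0, -2.9]
grip_width: 0.0386
grip_force: 40.8
```

>>> jog_arm(
  moves=[
    [[0.032,0,0,0.01,0,0,0],[0.032,0,0,0.04,0,0,0],[0.032,0,0,0.062,0,0,0],[0.032,0,0,0.073,0,0,0],[0.032,0,0,0.074,0,0,0]],
  ],
)

```text
time_s: 19.55
tool_pos: [0.4363, 0.3374, 0.0942]
tool_rot: [[0.06, 0.998, -0.001], [0.998, -0.06, -0.0], [-0.0, -0.001, -1.0]]
ft_force: [-3.5, -1.2, 7.8]
grip_width: 0.0389
grip_force: 41.8
```

>>> jog_arm(
  moves=[
    [[0.055,0,0,0,0,0,0],[0.07,0,0,0,0,0,0],[0.07,0,0,-0.02,0,0,0],[0.07,0,0,-0.06,0,0,0],[0.07,0,0,-0.12,0,0,0]],
  ],
)

```text
time_s: 20.18
tool_pos: [0.4346, 0.3369, 0.2118]
tool_rot: [[0.059, 0.998, -0.004], [0.998, -0.059, -0.003], [-0.003, -0.004, -1.0]]
ft_force: [0.6, 0.6, -0.2]
grip_width: 0.0699
grip_force: 0.0
```

>>> jog_arm(
  moves=[
    [[0.085,-0.045,0.03,0,0,0,0],[0.085,-0.09,0.06,0,0,0,0],[0.085,-0.135,0.09,0,0,0,0],[0.085,-0.18,0.12,0,0,0,0],[0.085,-0.225,0.15,0,0,0,0]],
  ],
)

```text
time_s: 20.8
tool_pos: [0.5735, 0.1028, 0.2132]
tool_rot: [[0.059, 0.998, 0.001], [0.998, -0.059, 0.0], [0.0, 0.001, -1.0]]
ft_force: [0.5, 0.9, 0.4]
grip_width: 0.0851
grip_force: 0.0
```

>>> jog_arm(
  moves=[
    [[0.085,-0.045,0.03,0,0,0,0],[0.085,-0.09,0.065,0,0,0,0],[0.085,-0.135,0.095,0,0,0,0],[0.085,-0.145,0.104,0.02,0,0,0],[0.085,-0.145,0.104,0.03,0,0,0]],
  ],
)

```text
time_s: 21.42
tool_pos: [0.6668, -0.0467, 0.1805]
tool_rot: [[0.06, 0.998, -0.003], [0.998, -0.06, 0.001], [0.001, -0.003, -1.0]]
ft_force: [-0.9, 0.4, -1.8]
grip_width: 0.085
grip_force: 0.0
```

```bash
python3 b.py wrist w4.png case organiser;  python3 b.py top t4.png tall_bottle canister squat_bottle tray
```

```text
21.425 [ 0.66681736 -0.04666034  0.18051416]
case 0.65 [321. 177.] zt 0.054 toprect [667. -47.] [188.  56.] 86.7
organiser 0.92 [272. 149.] zt 0.043 toprect [688. -40.] [257.  95.] 86.6
21.575 [ 0.66602169 -0.04443128  0.18099444]
tall_bottle 0.98 [194. 216.] zt 0.185 toprect [535. 348.] [28. 29.] 89.0
canister 0.69 [192. 175.] zt 0.157 toprect [633. 365.] [58. 55.] 64.7
squat_bottle 0.93 [202. 252.] zt 0.124 toprect [436. 334.] [37. 37.] 0.3
tray 0.76 [462. 234.] zt 0.018 toprect [ 494. -353.] [244. 132.] 3.3
```

View pics/w4.png

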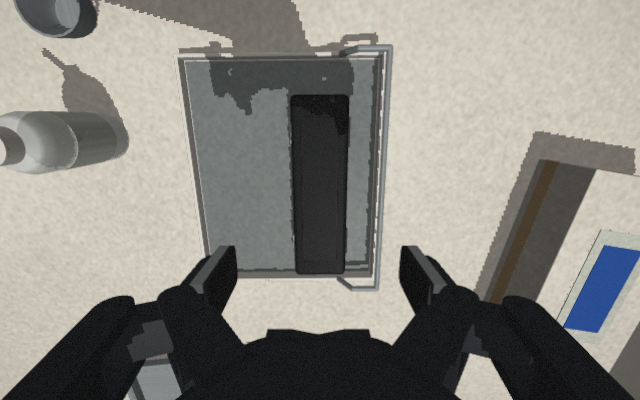

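View pics/t4.png

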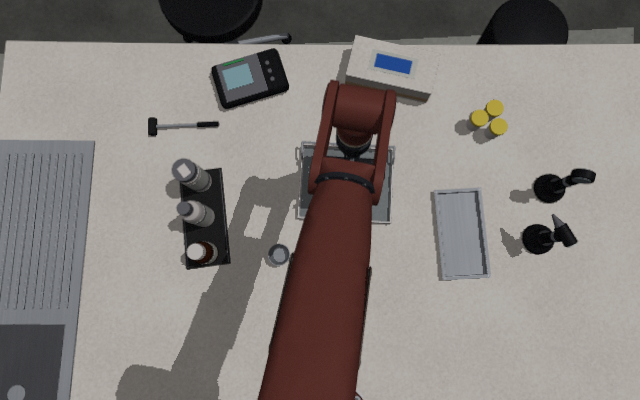

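The wrist view shows the case lying clear at (320,183), with the rail to its right at about x=380. The top view shows all three containers upright on the mat at (190,174), (195,213) and (202,252). Next I grip the case.

>>> jog_arm(
  moves=[
    [[0.074,-0.002,0.001,0.04,0,0,0],[0.074,-0.002,0.001,0.08,0,0,0],[0.074,-0.002,0.001,0.12,0,0,0],[0.074,-0.002,0.001,0.14,0,0,0],[0.074,-0.002,0.001,0.15,0,0,0]],
  ],
)

```text
time_s: 22.45
tool_pos: [0.6685, -0.0479, 0.0322]
tool_rot: [[0.058, 0.998, -0.001], [0.998, -0.058, 0.0], [0.0, -0.001, -1.0]]
ft_force: [0.1, -0.4, 0.9]
grip_width: 0.0741
grip_force: 0.0
```

>>> jog_arm(
  moves=[
    [[0.074,0,0,0.01,0,0,0],[0.074,0,0,0.017,0,0,0],[0.074,0,0,0.017,0,0,0]],
  ],
)

```text
time_s: 22.82
tool_pos: [0.6687, -0.0482, 0.0159]
tool_rot: [[0.059, 0.998, 0.0], [0.998, -0.059, 0.0], [0.0, 0.0, -1.0]]
ft_force: [0.5, -0.1, 0.8]
grip_width: 0.074
grip_force: 0.0
```

>>> jog_arm(
  moves=[
    [[0.045,0,0,0,0,0,0],[0.045,0,0,0,0,0,0],[0.045,0,0,0,0,0,0],[0.045,0,0,0,0,0,0],[0.045,0,0,0,0,0,0]],
  ],
  force=60,
)

```text
time_s: 23.45
tool_pos: [0.6695, -0.0483, 0.0168]
tool_rot: [[0.059, 0.998, 0.002], [0.998, -0.059, -0.0], [-0.0, 0.002, -1.0]]
ft_force: [-0.3, -0.5, 5.7]
grip_width: 0.0551
grip_force: 67.5
```

>>> jog_arm(
  moves=[
    [[0.045,0,0,-0.01,0,0,0],[0.045,0,0,-0.03,0,0,0],[0.045,0,0,-0.06,0,0,0],[0.045,0,0,-0.09,0,0,0],[0.045,0,0,-0.11,0,0,0]],
  ],
)

```text
time_s: 24.08
tool_pos: [0.6692, -0.0482, 0.1281]
tool_rot: [[0.059, 0.998, 0.002], [0.998, -0.059, -0.0], [-0.0, 0.002, -1.0]]
ft_force: [0.2, -0.4, -4.2]
grip_width: 0.0552
grip_force: 66.7
```

>>> jog_arm(
  moves=[
    [[0.045,-0.03,-0.015,0,0,0,0],[0.045,-0.075,-0.037,0,0,0,0],[0.045,-0.12,-0.06,0,0,0,0],[0.045,-0.165,-0.082,0,0,0,0],[0.045,-0.21,-0.105,0,0,0,0]],
  ],
)

```text
time_s: 24.7
tool_pos: [0.5502, -0.2527, 0.1259]
tool_rot: [[0.058, 0.998, -0.0], [0.998, -0.058, 0.0], [0.0, -0.0, -1.0]]
ft_force: [1.1, -0.1, -3.8]
grip_width: 0.0551
grip_force: 66.7
```

>>> jog_arm(
  moves=[
    [[0.045,-0.04,-0.02,0,0,0,8],[0.045,-0.08,-0.04,0,0,0,18],[0.045,-0.1,-0.05,0,0,0,28],[0.045,-0.105,-0.052,0,0,0,38],[0.045,-0.105,-0.052,0,0,0,48]],
  ],
)

```text
time_s: 25.32
tool_pos: [0.4925, -0.3539, 0.1257]
tool_rot: [[0.786, 0.619, -0.001], [0.619, -0.786, 0.001], [-0.0, -0.001, -1.0]]
ft_force: [0.3, -0.2, -3.0]
grip_width: 0.0551
grip_force: 66.6
```

>>> jog_arm(
  moves=[
    [[0.045,0,0,0,0,0,10],[0.045,0,0,0,0,0,20],[0.045,0,0,0,0,0,30],[0.045,0,0,0,0,0,35.3],[0.045,0,0,0,0,0,35.3]],
  ],
)

```text
time_s: 25.95
tool_pos: [0.4931, -0.3531, 0.1257]
tool_rot: [[0.998, 0.059, -0.001], [0.059, -0.998, 0.001], [-0.001, -0.001, -1.0]]
ft_force: [0.6, -0.7, -3.4]
grip_width: 0.0551
grip_force: 66.6
```

```bash
python3 b.py wrist w5.png case tray
```

```text
25.95 [ 0.49307115 -0.35310755  0.12570228]
case 0.8 [319. 179.] zt 0.163 toprect [ 525. -350.] [122.  56.] 3.4
tray 0.75 [386.  58.] zt 0.018 toprect [ 608. -345.] [ 23. 128.] 1.3
```

View pics/w5.png

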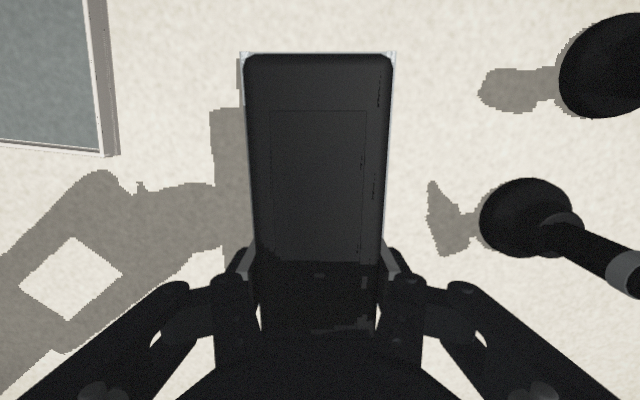

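The case is held level and aligned over the tray, with the tray rim showing evenly around its far end at (318,55). Lowering it now.

>>> jog_arm(
  moves=[
    [[0.045,0,0,0.02,0,0,0],[0.045,0,0,0.06,0,0,0],[0.045,0,0,0.085,0,0,0],[0.045,0,0,0.1,0,0,0],[0.045,0,0,0.108,0,0,0]],
  ],
)

```text
time_s: 26.72
tool_pos: [0.4929, -0.353, 0.0163]
tool_rot: [[0.998, 0.058, -0.001], [0.058, -0.998, 0.001], [-0.001, -0.001, -1.0]]
ft_force: [0.4, -0.6, -3.3]
grip_width: 0.0552
grip_force: 66.5
```

>>> jog_arm(
  moves=[
    [[0.045,0,0,0.003,0,0,0],[0.045,0,0,0.006,0,0,0],[0.045,0,0,0.006,0,0,0]],
  ],
)

```text
time_s: 27.1
tool_pos: [0.4939, -0.3538, 0.0125]
tool_rot: [[0.998, 0.058, 0.001], [0.058, -0.998, -0.001], [0.001, 0.001, -1.0]]
ft_force: [0.6, 0.0, -2.4]
grip_width: 0.0552
grip_force: 66.5
```

Almost touching the tray floor. I'll release with a partial opening so the fingers stay inside the tray, then rise.

>>> jog_arm(
  moves=[
    [[0.045,0,0,0.001,0,0,0],[0.06,0,0,0.001,0,0,0],[0.066,0,0,0.001,0,0,0],[0.066,0,0,0.001,0,0,0],[0.066,0,0,0.001,0,0,0]],
  ],
)

```text
time_s: 27.72
tool_pos: [0.4936, -0.3536, 0.011]
tool_rot: [[0.998, 0.058, 0.0], [0.058, -0.998, -0.0], [0.0, 0.0, -1.0]]
ft_force: [-0.4, -0.5, 0.5]
grip_width: 0.066
grip_force: 0.0
```

>>> jog_arm(
  moves=[
    [[0.066,0,0,-0.02,0,0,0],[0.066,0,0,-0.06,0,0,0],[0.066,0,0,-0.11,0,0,0],[0.066,0,0,-0.16,0,0,0],[0.066,0,0,-0.22,0,0,0]],
  ],
)

```text
time_s: 28.35
tool_pos: [0.4929, -0.3529, 0.2332]
tool_rot: [[0.998, 0.058, -0.0], [0.058, -0.998, 0.0], [-0.0, -0.0, -1.0]]
ft_force: [1.4, -1.2, -0.4]
grip_width: 0.0658
grip_force: 0.0
```

>>> jog_arm(
  moves=[
    [[0.085,0,0,0,0,0,-10],[0.085,0,0,0,0,0,-20],[0.085,0,0,0,0,0,-30],[0.085,0,0,0,0,0,-40],[0.085,0,0,0,0,0,-50]],
  ],
)

```text
time_s: 28.98
tool_pos: [0.4936, -0.3535, 0.2325]
tool_rot: [[0.592, 0.806, 0.001], [0.806, -0.592, -0.001], [-0.0, 0.002, -1.0]]
ft_force: [0.1, -0.0, -0.3]
grip_width: 0.0852
grip_force: 0.0
```

>>> jog_arm(
  moves=[
    [[0.085,0,0,0,0,0,-10],[0.085,0,0,0,0,0,-20],[0.085,0,0,0,0,0,-30],[0.085,0,0,0,0,0,-33.3],[0.085,0,0,0,0,0,-33.3]],
  ],
)

```text
time_s: 29.6
tool_pos: [0.4936, -0.3535, 0.2323]
tool_rot: [[0.059, 0.998, 0.001], [0.998, -0.059, -0.001], [-0.001, 0.001, -1.0]]
ft_force: [-0.9, -0.6, -0.1]
grip_width: 0.0853
grip_force: 0.0
```

```bash
python3 b.py scene s6.png case tray tall_bottle canister squat_bottle;python3 b.py wrist w6.png case
```

```text
29.6 [ 0.49362348 -0.35351344  0.23226328]
case 0.8 [152. 231.] zt 0.048 toprect [ 495. -352.] [191.  55.] 3.3
tray 0.76 [170. 242.] zt 0.016 toprect [ 496. -354.] [247. 130.] 3.6
canister 0.85 [474. 181.] zt 0.154 toprect [638. 365.] [57. 57.] 30.5
squat_bottle 0.84 [418. 150.] zt 0.121 toprect [438. 334.] [39. 38.] 8.2
29.9 [ 0.49344359 -0.35341666  0.2310105 ]
case 0.89 [320. 173.] zt 0.049 toprect [ 493. -352.] [189.  56.] 3.3
```

>>> jog_arm(
  moves=[
    [[0.085,0.05,-0.007,0,0,0,0],[0.085,0.11,-0.015,0,0,0,0],[0.085,0.17,-0.024,0,0,0,0],[0.085,0.23,-0.032,0,0,0,0],[0.085,0.29,-0.041,0,0,0,0]],
  ],
)

```text
time_s: 30.62
tool_pos: [0.4692, -0.0598, 0.231]
tool_rot: [[0.059, 0.998, 0.001], [0.998, -0.059, 0.0], [0.0, 0.001, -1.0]]
ft_force: [-0.1, 0.4, -0.9]
grip_width: 0.085
grip_force: 0.0
```

>>> jog_arm(
  moves=[
    [[0.085,0.06,-0.008,0,0,0,0],[0.085,0.12,-0.017,0,0,0,0],[0.085,0.18,-0.026,0,0,0,0],[0.085,0.24,-0.034,0,0,0,0],[0.085,0.29,-0.041,0,0,0,0]],
  ],
)

```text
time_s: 31.25
tool_pos: [0.4451, 0.2327, 0.2311]
tool_rot: [[0.058, 0.998, 0.001], [0.998, -0.058, 0.0], [0.0, 0.001, -1.0]]
ft_force: [-0.4, -0.6, 0.4]
grip_width: 0.0848
grip_force: 0.0
```

>>> jog_arm(
  moves=[
    [[0.085,0.05,-0.008,0,0,0,0],[0.085,0.09,-0.014,0,0,0,0],[0.085,0.106,-0.016,0,0,0,0],[0.085,0.106,-0.016,0.02,0,0,0],[0.085,0.106,-0.016,0.04,0,0,0]],
  ],
)

```text
time_s: 31.88
tool_pos: [0.4362, 0.3368, 0.1906]
tool_rot: [[0.059, 0.998, 0.001], [0.998, -0.059, -0.0], [-0.0, 0.001, -1.0]]
ft_force: [-0.2, -0.2, -0.3]
grip_width: 0.085
grip_force: 0.0
```

```bash
python3 b.py wrist w7.png squat_bottle tall_bottle; python3 -c "
from h import *;o=get_obs();print(o['tool_pos'])"
```

```text
31.875 [0.43617619 0.33682876 0.19058843]
squat_bottle 0.63 [317. 194.] zt 0.123 toprect [435. 338.] [39. 39.] 88.2
tall_bottle 0.75 [450. 185.] zt 0.185 toprect [534. 353.] [32. 33.] 20.2
[0.43503812 0.33589376 0.18943862]
```

>>> jog_arm(
  moves=[
    [[0.075,0,0,0.04,0,0,0],[0.075,0,0,0.08,0,0,0],[0.075,0,0,0.096,0,0,0],[0.075,0,0,0.096,0,0,0],[0.055,0,0,0.096,0,0,0]],
  ],
  force=40,
)

```text
time_s: 32.65
tool_pos: [0.4374, 0.3379, 0.0969]
tool_rot: [[0.059, 0.998, 0.003], [0.998, -0.059, 0.002], [0.002, 0.003, -1.0]]
ft_force: [0.7, -0.2, 0.3]
grip_width: 0.0582
grip_force: 0.0
```

>>> jog_arm(
  moves=[
    [[0.032,0,0,0,0,0,0],[0.032,0,0,0,0,0,0],[0.032,0,0,0,0,0,0],[0.032,0,0,0,0,0,0],[0.032,0,0,0,0,0,0]],
  ],
)

```text
time_s: 33.28
tool_pos: [0.4372, 0.3381, 0.097]
tool_rot: [[0.059, 0.998, 0.003], [0.998, -0.059, 0.002], [0.002, 0.003, -1.0]]
ft_force: [-2.5, -0.0, 6.6]
grip_width: 0.0385
grip_force: 40.2
```

>>> jog_arm(
  moves=[
    [[0.032,0,0,0,0,0,0],[0.032,0,0,-0.015,0,0,0],[0.032,0,0,-0.04,0,0,0],[0.032,0,0,-0.06,0,0,0],[0.032,0,0,-0.08,0,0,0]],
  ],
)

```text
time_s: 33.9
tool_pos: [0.4354, 0.3369, 0.1755]
tool_rot: [[0.058, 0.998, -0.001], [0.998, -0.058, -0.0], [-0.0, -0.0, -1.0]]
ft_force: [0.4, -0.3, -2.5]
grip_width: 0.0389
grip_force: 40.7
```

>>> jog_arm(
  moves=[
    [[0.032,-0.04,0.016,0,0,0,0],[0.032,-0.09,0.035,0,0,0,0],[0.032,-0.14,0.054,0,0,0,0],[0.032,-0.19,0.074,0,0,0,0],[0.032,-0.24,0.093,0,0,0,0]],
  ],
)

```text
time_s: 34.52
tool_pos: [0.5145, 0.0904, 0.1751]
tool_rot: [[0.059, 0.998, 0.0], [0.998, -0.059, 0.0], [0.0, 0.0, -1.0]]
ft_force: [1.3, 1.0, -3.0]
grip_width: 0.0391
grip_force: 40.8
```

>>> jog_arm(
  moves=[
    [[0.032,-0.05,0.019,0,0,0,0],[0.032,-0.1,0.039,0,0,0,0],[0.032,-0.15,0.058,0,0,0,0],[0.032,-0.19,0.074,0,0,0,0],[0.032,-0.199,0.078,0,0,0,0]],
  ],
)

```text
time_s: 35.15
tool_pos: [0.5811, -0.1139, 0.175]
tool_rot: [[0.062, 0.998, 0.0], [0.998, -0.062, -0.001], [-0.001, 0.0, -1.0]]
ft_force: [-0.1, 0.2, -2.0]
grip_width: 0.0388
grip_force: 40.8
```

>>> jog_arm(
  moves=[
    [[0.032,0,0,0.01,0,0,0],[0.032,0,0,0.04,0,0,0],[0.032,0,0,0.062,0,0,0],[0.032,0,0,0.071,0,0,0],[0.032,0,0,0.073,0,0,0]],
  ],
)

```text
time_s: 35.78
tool_pos: [0.5806, -0.11, 0.1016]
tool_rot: [[0.057, 0.998, -0.0], [0.998, -0.057, 0.0], [0.0, -0.0, -1.0]]
ft_force: [-0.9, -0.9, -1.7]
grip_width: 0.0389
grip_force: 40.9
```

>>> jog_arm(
  moves=[
    [[0.032,0,0,0.001,0,0,0],[0.055,0,0,0.001,0,0,0],[0.07,0,0,0.001,0,0,0],[0.07,0,0,0.001,0,0,0],[0.07,0,0,-0.04,0,0,0]],
  ],
)

```text
time_s: 36.4
tool_pos: [0.5775, -0.1102, 0.1383]
tool_rot: [[0.059, 0.998, -0.008], [0.998, -0.059, 0.003], [0.002, -0.009, -1.0]]
ft_force: [-0.9, 0.4, 0.2]
grip_width: 0.0703
grip_force: 0.0
```

>>> jog_arm(
  moves=[
    [[0.07,0,0,-0.06,0,0,0],[0.085,0,0,-0.11,0,0,0],[0.085,0.05,-0.008,-0.11,0,0,0],[0.085,0.11,-0.017,-0.11,0,0,0],[0.085,0.17,-0.027,-0.11,0,0,0]],
  ],
)

```text
time_s: 37.02
tool_pos: [0.5638, 0.0614, 0.2526]
tool_rot: [[0.06, 0.998, 0.002], [0.998, -0.06, 0.0], [0.0, 0.002, -1.0]]
ft_force: [0.6, -0.3, -0.1]
grip_width: 0.0848
grip_force: 0.0
```

>>> jog_arm(
  moves=[
    [[0.085,0.06,-0.009,0,0,0,0],[0.085,0.12,-0.018,0,0,0,0],[0.085,0.18,-0.028,0,0,0,0],[0.085,0.24,-0.037,0,0,0,0],[0.085,0.289,-0.045,0,0,0,0]],
  ],
)

```text
time_s: 37.65
tool_pos: [0.5354, 0.3537, 0.2522]
tool_rot: [[0.058, 0.998, 0.001], [0.998, -0.058, 0.0], [0.001, 0.001, -1.0]]
ft_force: [0.6, -0.9, -0.8]
grip_width: 0.0848
grip_force: 0.0
```

>>> jog_arm(
  moves=[
    [[0.085,0,0,0,0,0,0],[0.085,0,0,0,0,0,0]],
  ],
)

```text
time_s: 37.9
tool_pos: [0.5358, 0.3509, 0.2517]
tool_rot: [[0.058, 0.998, -0.0], [0.998, -0.058, -0.001], [-0.001, 0.0, -1.0]]
ft_force: [-0.2, 0.1, -0.5]
grip_width: 0.0852
grip_force: 0.0
```

```bash
python3 b.py wrist w8.png tall_bottle;python3 b.py top t8.png squat_bottle
```

```text
37.9 [0.53582905 0.3508604  0.25171068]
tall_bottle 0.84 [318. 183.] zt 0.185 toprect [535. 353.] [31. 31.] 77.0
38.0 [0.53619334 0.34993727 0.25182065]
squat_bottle 0.7 [375. 200.] zt 0.128 toprect [ 578. -112.] [38. 38.] 27.7
```

>>> jog_arm(
  moves=[
    [[0.085,0.001,0,0.04,0,0,0],[0.085,0.001,0,0.08,0,0,0],[0.085,0.001,0,0.097,0,0,0],[0.085,0.001,0,0.097,0,0,0],[0.05,0.001,0,0.097,0,0,0]],
  ],
)

```text
time_s: 38.72
tool_pos: [0.5373, 0.3527, 0.1569]
tool_rot: [[0.059, 0.998, 0.003], [0.998, -0.059, 0.002], [0.002, 0.003, -1.0]]
ft_force: [-0.2, 0.7, 0.9]
grip_width: 0.0691
grip_force: 0.0
```

>>> jog_arm(
  moves=[
    [[0.024,0,0,0,0,0,0],[0.024,0,0,0,0,0,0],[0.024,0,0,0,0,0,0],[0.024,0,0,0,0,0,0],[0.024,0,0,0,0,0,0]],
  ],
)

```text
time_s: 39.35
tool_pos: [0.5366, 0.3529, 0.1565]
tool_rot: [[0.059, 0.998, 0.002], [0.998, -0.059, 0.001], [0.001, 0.002, -1.0]]
ft_force: [-1.3, -0.4, 5.6]
grip_width: 0.0308
grip_force: 40.0
```

>>> jog_arm(
  moves=[
    [[0.024,0,0,0,0,0,0],[0.024,0,0,-0.015,0,0,0],[0.024,0,0,-0.04,0,0,0],[0.024,0,0,-0.06,0,0,0],[0.024,0,0,-0.08,0,0,0]],
  ],
)

```text
time_s: 39.98
tool_pos: [0.5356, 0.3522, 0.2355]
tool_rot: [[0.059, 0.998, -0.001], [0.998, -0.059, -0.0], [-0.0, -0.001, -1.0]]
ft_force: [1.2, 0.5, -2.4]
grip_width: 0.0308
grip_force: 40.2
```

>>> jog_arm(
  moves=[
    [[0.024,-0.04,0.007,0,0,0,0],[0.024,-0.09,0.016,0,0,0,0],[0.024,-0.14,0.025,0,0,0,0],[0.024,-0.19,0.034,0,0,0,0],[0.024,-0.24,0.044,0,0,0,0]],
  ],
)

```text
time_s: 40.6
tool_pos: [0.5657, 0.1086, 0.2354]
tool_rot: [[0.058, 0.998, 0.0], [0.998, -0.058, -0.0], [0.0, 0.0, -1.0]]
ft_force: [1.5, 0.2, -2.7]
grip_width: 0.0306
grip_force: 40.2
```

>>> jog_arm(
  moves=[
    [[0.024,-0.05,0.009,0,0,0,0],[0.024,-0.1,0.018,0,0,0,0],[0.024,-0.13,0.024,0,0,0,0],[0.024,-0.142,0.026,0,0,0,0],[0.024,-0.142,0.026,0.01,0,0,0]],
  ],
)

```text
time_s: 41.22
tool_pos: [0.5842, -0.0333, 0.2257]
tool_rot: [[0.06, 0.998, 0.002], [0.998, -0.06, 0.0], [0.0, 0.002, -1.0]]
ft_force: [0.7, -0.8, -3.1]
grip_width: 0.0307
grip_force: 40.2
```

>>> jog_arm(
  moves=[
    [[0.024,0,0,0.02,0,0,0],[0.024,0,0,0.045,0,0,0],[0.024,0,0,0.057,0,0,0],[0.024,0,0,0.063,0,0,0],[0.024,0,0,0.064,0,0,0]],
  ],
)

```text
time_s: 41.85
tool_pos: [0.5839, -0.0328, 0.1611]
tool_rot: [[0.058, 0.998, 0.001], [0.998, -0.058, -0.0], [-0.0, 0.001, -1.0]]
ft_force: [-0.2, -0.8, -3.2]
grip_width: 0.0306
grip_force: 40.3
```

>>> jog_arm(
  moves=[
    [[0.024,0,0,0.001,0,0,0],[0.045,0,0,0.001,0,0,0],[0.07,0,0,0.001,0,0,0],[0.07,0,0,0.001,0,0,0],[0.07,0,0,-0.03,0,0,0]],
  ],
)

```text
time_s: 42.48
tool_pos: [0.581, -0.0328, 0.1882]
tool_rot: [[0.059, 0.998, -0.007], [0.998, -0.059, 0.001], [0.001, -0.007, -1.0]]
ft_force: [-0.0, -0.3, -0.2]
grip_width: 0.0701
grip_force: 0.0
```

>>> jog_arm(
  moves=[
    [[0.07,0,0,-0.05,0,0,0],[0.085,0,0,-0.06,0,0,0],[0.085,0.05,0.003,-0.06,0,0,0],[0.085,0.11,0.007,-0.06,0,0,0],[0.085,0.17,0.011,-0.06,0,0,0]],
  ],
)

```text
time_s: 43.1
tool_pos: [0.6042, 0.1372, 0.2502]
tool_rot: [[0.06, 0.998, -0.0], [0.998, -0.06, -0.0], [-0.0, -0.0, -1.0]]
ft_force: [1.2, -0.6, 0.1]
grip_width: 0.0848
grip_force: 0.0
```

>>> jog_arm(
  moves=[
    [[0.085,0.05,0.004,0,0,0,0],[0.085,0.11,0.008,0,0,0,0],[0.085,0.17,0.012,0,0,0,0],[0.085,0.21,0.015,0,0,0,0],[0.085,0.231,0.016,0.01,0,0,0]],
  ],
)

```text
time_s: 43.72
tool_pos: [0.6339, 0.3679, 0.2405]
tool_rot: [[0.057, 0.998, 0.001], [0.998, -0.057, 0.0], [0.0, 0.001, -1.0]]
ft_force: [0.2, 0.5, 0.2]
grip_width: 0.0851
grip_force: 0.0
```

>>> jog_arm(
  moves=[
    [[0.085,0,0,0,0,0,0],[0.085,0,0,0,0,0,0]],
  ],
)

```text
time_s: 43.98
tool_pos: [0.6337, 0.3638, 0.2399]
tool_rot: [[0.06, 0.998, -0.001], [0.998, -0.06, -0.002], [-0.002, -0.001, -1.0]]
ft_force: [-0.7, 0.9, 0.4]
grip_width: 0.0849
grip_force: 0.0
```

```bash
python3 b.py wrist w9.png canister;python3 b.py top t9.png squat_bottle tall_bottle
```

```text
43.975 [0.633717   0.36377392 0.23992415]
canister 0.67 [321. 192.] zt 0.156 toprect [634. 368.] [57. 57.] 63.8
44.075 [0.63419932 0.3637607  0.24103277]
squat_bottle 0.58 [376. 203.] zt 0.128 toprect [ 578. -112.] [36. 38.] 1.4
```

>>> jog_arm(
  moves=[
    [[0.085,0.002,0,0.05,0,0,0],[0.085,0.002,0,0.09,0,0,0],[0.085,0.002,0,0.114,0,0,0],[0.085,0.002,0,0.114,0,0,0],[0.085,0.002,0,0.114,0,0,0]],
  ],
)

```text
time_s: 44.85
tool_pos: [0.6354, 0.3681, 0.1291]
tool_rot: [[0.059, 0.998, 0.003], [0.998, -0.059, 0.001], [0.002, 0.003, -1.0]]
ft_force: [0.1, 0.7, -0.3]
grip_width: 0.0847
grip_force: 0.0
```

>>> jog_arm(
  moves=[
    [[0.05,0,0,0,0,0,0],[0.05,0,0,0,0,0,0],[0.05,0,0,0,0,0,0],[0.05,0,0,0,0,0,0],[0.05,0,0,0,0,0,0]],
  ],
)

```text
time_s: 45.48
tool_pos: [0.6355, 0.3683, 0.1295]
tool_rot: [[0.059, 0.998, 0.004], [0.998, -0.059, 0.002], [0.002, 0.004, -1.0]]
ft_force: [0.1, -0.6, 5.8]
grip_width: 0.0565
grip_force: 43.9
```

>>> jog_arm(
  moves=[
    [[0.05,0,0,0,0,0,0],[0.05,0,0,-0.015,0,0,0],[0.05,0,0,-0.04,0,0,0],[0.05,0,0,-0.06,0,0,0],[0.05,0,0,-0.08,0,0,0]],
  ],
)

```text
time_s: 46.1
tool_pos: [0.6335, 0.3674, 0.2073]
tool_rot: [[0.059, 0.998, -0.001], [0.998, -0.059, -0.001], [-0.001, -0.001, -1.0]]
ft_force: [-0.2, 0.2, -3.8]
grip_width: 0.0565
grip_force: 43.7
```

>>> jog_arm(
  moves=[
    [[0.05,-0.04,-0.003,0,0,0,0],[0.05,-0.09,-0.007,0,0,0,0],[0.05,-0.14,-0.01,0,0,0,0],[0.05,-0.19,-0.014,0,0,0,0],[0.05,-0.23,-0.017,0,0,0,0]],
  ],
)

```text
time_s: 46.72
tool_pos: [0.6029, 0.137, 0.2073]
tool_rot: [[0.059, 0.998, -0.0], [0.998, -0.059, -0.0], [-0.0, -0.0, -1.0]]
ft_force: [0.3, 0.0, -4.1]
grip_width: 0.0569
grip_force: 43.9
```

>>> jog_arm(
  moves=[
    [[0.05,-0.04,-0.003,0,0,0,0],[0.05,-0.07,-0.005,0,0,0,0],[0.05,-0.09,-0.007,0,0,0,0],[0.05,-0.1,-0.008,0,0,0,0],[0.05,-0.1,-0.008,0.01,0,0,0]],
  ],
)

```text
time_s: 47.35
tool_pos: [0.5907, 0.0396, 0.1978]
tool_rot: [[0.059, 0.998, 0.003], [0.998, -0.059, 0.0], [0.001, 0.003, -1.0]]
ft_force: [0.8, -0.2, -3.8]
grip_width: 0.0566
grip_force: 43.9
```

>>> jog_arm(
  moves=[
    [[0.05,0,0,0.02,0,0,0],[0.05,0,0,0.045,0,0,0],[0.05,0,0,0.057,0,0,0],[0.05,0,0,0.063,0,0,0],[0.05,0,0,0.063,0,0,0]],
  ],
)

```text
time_s: 47.98
tool_pos: [0.5902, 0.04, 0.1341]
tool_rot: [[0.058, 0.998, 0.001], [0.998, -0.058, 0.0], [0.0, 0.001, -1.0]]
ft_force: [1.0, 0.8, -4.1]
grip_width: 0.0571
grip_force: 43.9
```

>>> jog_arm(
  moves=[
    [[0.05,-0.001,0,0.001,0,0,0],[0.065,-0.001,0,0.001,0,0,0],[0.085,-0.001,0,0.001,0,0,0],[0.085,-0.001,0,0.001,0,0,0],[0.085,-0.001,0,0.001,0,0,0]],
  ],
)

```text
time_s: 48.6
tool_pos: [0.5898, 0.0386, 0.1331]
tool_rot: [[0.059, 0.998, 0.001], [0.998, -0.059, -0.0], [-0.0, 0.001, -1.0]]
ft_force: [-0.0, 0.9, -0.4]
grip_width: 0.0852
grip_force: 0.0
```

>>> jog_arm(
  moves=[
    [[0.085,0,0,-0.03,0,0,0],[0.085,0,0,-0.07,0,0,0],[0.085,0,0,-0.12,0,0,0],[0.085,0.05,0,-0.13,0,0,0],[0.085,0.11,0,-0.13,0,0,0]],
  ],
)

```text
time_s: 49.22
tool_pos: [0.5977, 0.1487, 0.2657]
tool_rot: [[0.062, 0.998, 0.005], [0.998, -0.062, 0.0], [0.001, 0.005, -1.0]]
ft_force: [0.0, 0.2, 0.0]
grip_width: 0.0852
grip_force: 0.0
```

>>> jog_arm(
  moves=[
    [[0.085,0.05,-0.03,0,0,0,0],[0.085,0.1,-0.06,0,0,0,0],[0.085,0.15,-0.08,0,0,0,0],[0.085,0.2,-0.08,0,0,0,0],[0.085,0.2,-0.08,0,0,0,0]],
  ],
)

```text
time_s: 49.85
tool_pos: [0.5271, 0.3559, 0.2627]
tool_rot: [[0.054, 0.999, 0.0], [0.999, -0.054, 0.001], [0.001, 0.0, -1.0]]
ft_force: [-0.2, -0.9, -0.8]
grip_width: 0.0847
grip_force: 0.0
```

```bash
python3 b.py scene s10.png case canister squat_bottle tall_bottle pump_bottle;python3 b.py top t10.png canister squat_bottle tall_bottle case steel_cup pump_bottle
```

```text
49.85 [0.52707388 0.35593422 0.26265383]
case 0.98 [152. 230.] zt 0.048 toprect [ 495. -352.] [190.  54.] 2.6
canister 0.72 [331. 200.] zt 0.157 toprect [594.  36.] [55. 55.] 27.0
squat_bottle 0.79 [262. 223.] zt 0.125 toprect [ 584. -111.] [38. 35.] 82.4
tall_bottle 0.69 [296. 203.] zt 0.186 toprect [586. -34.] [27. 31.] 74.9
pump_bottle 0.88 [305. 161.] zt 0.141 toprect [428.  30.] [19. 43.] 24.4
50.15 [0.52823024 0.3514147  0.26277249]
canister 0.68 [318. 191.] zt 0.161 toprect [589.  37.] [56. 55.] 26.6
squat_bottle 0.62 [374. 200.] zt 0.129 toprect [ 578. -112.] [38. 37.] 20.1
tall_bottle 0.69 [341. 199.] zt 0.189 toprect [582. -35.] [31. 29.] 89.3
case 0.61 [463. 233.] zt 0.051 toprect [ 493. -353.] [188.  58.] 3.0
steel_cup 0.62 [278. 255.] zt 0.035 toprect [431. 141.] [57. 54.] 45.1
pump_bottle 0.6 [325. 256.] zt 0.144 toprect [425.  27.] [20. 39.] 24.3
```

View pics/s10.png

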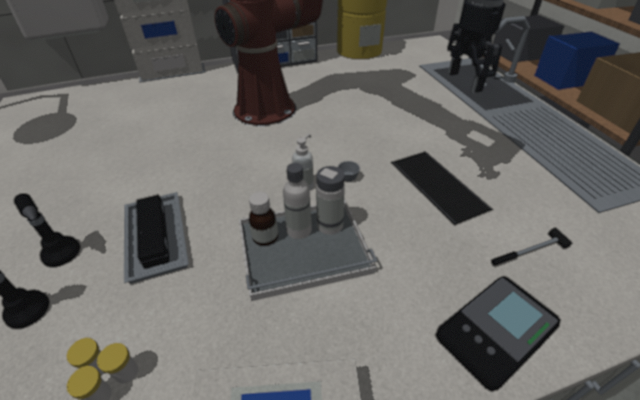

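The case lies flat in the tray at (152,230). The three containers are back upright at (262,223), (296,203) and (331,200), and the pump bottle and cup have not moved.

```bash
python3 -c "
from station import workorder
print(workorder.sign_off())"
```

```text
the job is handed in; nothing more can be done
None
```

I handed the job in at about 50 s of the 141 s allowed (no verdict came back). By the last camera check the case lies flat and lengthwise in the tray, the three containers stand within about 5 mm of where they started, and the pump bottle and steel cup show no real movement.

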